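# Lock the scorer's clipboard in the porch board clamp

### The job

Clear the loose wooden bail out of the board clamp into the shallow tray with the two other bails, then stand the clipboard upright on its long edge on the pine board, midway along the gap between the clamp's steel bracket and its sliding jaw, and let go of it. Then turn the clamp's bar knob clockwise until it clicks past its detent, so that the jaw locks the clipboard upright. Leave the bottle, can, mug, jar, ball and marker disc where they stand.

Things in the scene. Friction and masses are not known exactly. Their poses are not given: they have to be found in the camera images.
- clamp: Board clamp fixed to the table: pine board 200 x 200 x 20 mm (x -110 to 90, y +-100 mm), origin on the table. Bracket: galvanised upright plate 60 mm wide (y), 70 mm high above the pine, inner face at x = -60 mm, foot and brace behind to x = -106. Grey knob housing at x 15 to 75 mm, y +-35 mm, top 80 mm above the table. Clipboard goes along y between bracket and jaw.
- jaw_face (a point): Steel jaw plate, 60 mm wide (y), 50 mm high above the pine, 8 mm thick: this point is the foot of its gripping face, at clamp x = -28 mm when the knob is at 0; the knob slides it 17.5 mm per rad towards the bracket, to about x = -47 to -49 mm when locked.
- seat (a point): On the clamp: the point on the pine's top (20 mm above the table) midway between the open jaw and the bracket (clamp x = -44, y = 0); its axes are the clamp's.
- dial (a joint): Angle of the bar knob, rad: 0 = bar along the clamp's x axis, grows clockwise seen from above; starts unlocked between 0 and 0.25. Free to about 0.43, then a sprung detent resists (about 0.25 N m) up to 0.75, beyond which it snaps on by itself past 1.0: locked; stop at 1.2.
- dial_grip (a point): On the knob's axis, 120 mm above the table, where to grip its bar; its x axis lies along the bar and turns with it. The bar is 72 mm long, 20 mm thick, from 100 to 136 mm above the table, over a round skirt 66 mm across at 81 to 90 mm.
- clipboard: White plastic clipboard, 200 (its y) x 120 (its z) x 10 mm thick (its x, +-5), about 0.25 kg, leaning on the sloping rest 30 degrees from upright, top nearest the robot. Origin: middle of its lower long edge, +z towards the upper long edge. Steel clip with a spare bail on the +x face near the +y end (y 74 to 96, out to x = 27 mm). Centre of mass y = 8, z = 60 mm.
- board_top (a point): On the clipboard: the middle of its upper long edge (y = 0, z = 120 mm), axes as the clipboard's. Pinch it here across its 10 mm thickness; the top 45 mm stand clear of the rest.
- rest: Sloping galvanised rest, fixed to the table, 110 x 170 mm at the foot, origin on the table; its 160 mm wide back plate leans 30 degrees towards its -x side and carries the lower 70 mm of the clipboard, with a 12 mm lip in front.
- tray: Shallow aluminium tray, fixed, outside 170 (x) x 180 (y) x 35 mm high, walls 4 mm, floor 4 mm; origin at the centre of its underside. Two bails lie in it across its width.
- bail: The wooden bail to clear: turned stick 110 mm long (its y), up to 20 mm thick, lying on the pine board with one end in the gap of the clamp and the rest sticking out past the -y side of bracket and jaw; origin at the middle of its underside.
- bail_b: a like bail lying in the tray towards its -x wall, along its y
- bail_c: a like bail lying in the tray towards its +x wall, along its y
- oil: amber glass bottle, 64 mm across, 190 mm tall, standing; bystander
- tin: aluminium can, 72 mm across, 100 mm tall, standing; bystander
- mug: white mug, 80 mm across, 90 mm tall, handle towards its +y; bystander
- wax: glass jar, 72 mm across, 70 mm tall; bystander
- disc: flat round marker disc, 150 mm across, 5 mm thick, with a 12 mm high seat in its middle, lying behind the clamp; bystander
- ball_center (a point): centre of a 72 mm ball that sits in the seat of the marker disc; bystander

How it is judged:
On the way, in this order (a step that is already met when the one before it is completed fails the run):
1. the bail from the clamp lies released in the tray (x of bail in the frame of tray between -0.083 and 0.083 m and y of bail in the frame of tray between -0.088 and 0.088 m and z of bail in the frame of tray below 0.034 m and contact force between bail and the fingers below 0.05 N), for 0.2 s.
2. the clipboard stands upright on its long edge between bracket and jaw, released (angle between clipboard's own z axis and vertical below 0.14 rad and x of clipboard in the frame of clamp between -0.062 and -0.028 m and y of clipboard in the frame of clamp between -0.035 and 0.035 m and z of clipboard in the frame of clamp between 0.014 and 0.027 m and angle between the y axis of clipboard and the y axis of clamp, either way round below 0.2 rad and contact force between clipboard and the fingers below 0.05 N), for 0.2 s.
3. the knob has clicked past its detent (value of joint dial above 1 rad), for 0.2 s.
At the end, for the whole second after the job is handed in: Bail in the tray, below its rim; clipboard on the pine on its long edge between bracket and jaw, within 0.12 rad of upright, 0.1 rad of the clamp's y axis and 35 mm of mid-gap along y; knob past its detent (over 1.0 rad); all released and at rest (all of step 1 and angle between clipboard's own z axis and vertical below 0.12 rad and x of clipboard in the frame of clamp between -0.062 and -0.044 m and y of clipboard in the frame of clamp between -0.035 and 0.035 m and z of clipboard in the frame of clamp between 0.014 and 0.027 m and angle between the y axis of clipboard and the y axis of clamp, either way round below 0.1 rad and value of joint dial above 1 rad and linear speed of each of clipboard, bail below 0.02 m/s); the robot touches nothing.
It fails at once if a bystander (bottle, can, mug, jar, ball or disc) is shifted by more than 30 mm (distance of any of oil, tin, mug, wax, disc, ball_center from where it was at the start of the episode above 0.03 m).
It also fails if it takes over 70 s, if anything falls off the work surface, if the arm or the gripper's body presses on something with over 40 N, if the wrist force passes 120 N, or if a joint passes its speed limit or range.

### The arm

A 7-joint arm with a two-finger parallel gripper is mounted at the origin on the work surface. World frame = base frame: x ahead of the robot, y to its left, z up, the work surface at z = 0. Lengths are in m, angles in rad, forces in N, time in s.
With the tool pointing down it reaches from about 0.35 to 0.9 m from the base axis. Payload 8.1 kg.
Tool frame: the origin (TCP) lies at the very end of the fingers, on their centre line; the grasp point (between the pads) lies 19 mm behind it; z points along the fingers, y is the line along which they close (so a half turn about z gives the same grasp; the last joint's range is limited). The gripper opens to 92 mm and grips with 3 to 60 N. Pads are 19 mm wide; open, the fingers measure 130 mm over their backs; the gripper's body (75 mm by 190 mm) begins 47 mm behind the grasp point.
Start: joints at [-1.215, 0.434, 0.025, 1.573, -0.012, 1.134, -0.075], TCP at [0.277, 0.56, 0.227] pointing down, gripper open.
Joint ranges: [-2.62, 2.62], [-0.44, 2.09], [-1.27, 1.32], [0.08, 2.57], [-1.32, 4.46], [0.12, 2], [-2.74, 2.74]. Speed limits (rad/s): [2.22, 2.22, 3.01, 3.01, 3.14, 3.14, 3.14].

### API

Orientations are given as a rotation vector (axis times angle).
In Python, from cell import observe, get_image, sign_off, find_in, trace, place_of gives the robot as it stands. The module is installed in compiled form; this text tells all that it offers.
- The arm moves only by the shell command python3 -m handwheel 'ROWS' [OPENING] [FORCE]. ROWS is JSON, a list of rows, each a list of 6 numbers: the shift along the tool's x, y, z each as a share of 0.02 m, from -1 to 1, then the turn, a rotation vector about the tool's x, y, z each as a share of 4 degrees, from -1 to 1. A call has 1 to 8 rows; each row shifts and turns the commanded pose from where the row before left it, along the tool's axes as they then stand; what a row does not reach is not made up. A row lasts 1/12 s, in which the tool goes at most 41.7 mm and 7.16 degrees, less where a joint would pass 70% of its speed; a pose out of reach is approached as far as the arm can. A call with a number of a shift or a turn outside -1 to 1 is refused whole. A call with a gripper value outside its range is refused whole. OPENING is the opening, from 0 (shut) to 1 (fully open), set as the call begins (- or left out, the last holds). The fingers move at their own pace and stop on an object; FORCE is the grip in N (left out, the last holds). Time passes only in rows, so rows that do not move let the fingers close. It gives the time, the measured TCP pose, the force, the opening and the grip force at its end, in the units of the state.
- observe(): the state, without advancing time (a new reading comes with each control period).
- get_image(name): name is "side" or "top" or "wrist"; returns a dict with "image" (420x560x3 uint8, red, green, blue), "fx", "fy", "cx", "cy" (pixels), "k1" (the pictures are not rectified: a ray, as slopes to the right and down, at radius r is drawn at 1 + k1 r^2 times it, then the intrinsics apply), "position" and "orientation" of the camera in the world. Camera axes: x right, y down, z forward; pixel columns grow to the right and rows downward; lengths in m; the calibration is good to about 2 mm. A picture is of the moment at which its call begins. There is no depth.
- sign_off(): hands the job in; it is judged then, once.
Trained networks look in the newest picture that a camera, given by its name, has taken for a name from the list of things; names that differ only in an ending like _2 or _b are one class to them, and where a whole thing is asked for, a point or a joint stands for the part that bears it (a point fixed in the world has none). Each returns a list of dicts, best first, with "score" (0 to 1); they miss things now and then, are a little off and sometimes report something else, mostly with a low value. They report only what shows in the picture. A call takes as long as a camera call.
- find_in(label, camera): "rect" ([centre column, centre row, width, height] as shares, 0 to 1, of the picture: columns of its width, rows of its height, round what is visible of it).
- trace(label, camera): "region" (420x560 bool, what is visible of it) and "rect" ([centre column, centre row, width, height] as shares, 0 to 1, of the picture: columns of its width, rows of its height, round what is visible of it).
- place_of(label, camera): "point" ([column, row] as shares, 0 to 1, of the picture: columns of its width, rows of its height: a listed point, or the origin of a listed thing).
The state is a dict: "clock": time; "joints": joint angles; "dq": joint speeds; "joint_efforts": joint torques, N m; "position": TCP position; "ee_rot": TCP orientation; "force": force on the tool from outside, world axes, zero at the start; "ft_torque": the same for the moment, N m; "width": opening from 0.0 (shut) to 1.0 (fully open); "gripper_force": force on a finger pad.
Only numpy, scipy, OpenCV 4.12 (cv2) and the standard library are available. Lean on these libraries where they do the work, as an engineer would, in place of code of your own. Each camera call takes 0.05 s, during which the arm holds its last target. There are 200 camera calls.

## Working session

There is one attempt and no reset: what is moved stays moved. The work goes in short steps, Python scripts to look and compute and a shell command to move; the robot and the scene stay as the last step left them, time stands still between calls to the robot, and variables do not carry over. Pictures are saved under pics/ and viewed, at most 12 in all, crops included, and the job is handed in when it is done.

```bash
mkdir -p pics
cat > h.py <<'E'
import numpy as np, cv2
from scipy.spatial.transform import Rotation as R
from cell import *
def cam(n):
    c=get_image(n); return c
def Rm(o):
    o=np.array(o,float)
    return o if o.shape==(3,3) else (R.from_rotvec(o).as_matrix() if o.size==3 else R.from_quat(o).as_matrix())
def ray(c,u,v):
    x=np.array([(u-c['cx'])/c['fx'],(v-c['cy'])/c['fy']]); s=x.copy()
    for _ in range(20): s=x/(1+c['k1']*(s@s))
    d=Rm(c['orientation'])@np.r_[s,1]; return np.array(c['position']),d/np.linalg.norm(d)
def atz(c,u,v,z):
    p,d=ray(c,u,v); return p+d*(z-p[2])/d[2]
def tri(rs):
    A=np.zeros((3,3));b=np.zeros(3)
    for p,d in rs:
        M=np.eye(3)-np.outer(d,d);A+=M;b+=M@p
    x=np.linalg.solve(A,b); return x,[np.linalg.norm((np.eye(3)-np.outer(d,d))@(x-p))for p,d in rs]
def proj(c,X):
    s=Rm(c['orientation']).T@(np.array(X)-c['position']); s=s[:2]/s[2]; s=s*(1+c['k1']*(s@s))
    return s*[c['fx'],c['fy']]+[c['cx'],c['cy']]
def save(c,f,box=None,k=1):
    im=c['image'][...,::-1]
    if box: im=im[box[1]:box[3],box[0]:box[2]]
    cv2.imwrite('pics/'+f,cv2.resize(im,None,fx=k,fy=k,interpolation=cv2.INTER_CUBIC))
def tool():
    s=observe(); return np.array(s['position']),Rm(s['ee_rot']),s
E
python3 - <<'E'
from h import *
C={n:cam(n) for n in('side','top','wrist')}
for n,c in C.items(): print(n,c['position'],c['orientation'],c['fx'],c['k1'])
cv2.imwrite('pics/a.png',cv2.resize(np.vstack([C['side']['image'],C['top']['image']])[...,::-1],(400,600))) 
save(C['side'],'side.png',k=1.4);save(C['top'],'top.png',k=1.4)
for l in 'clamp jaw_face seat dial_grip clipboard board_top rest tray bail oil tin mug wax disc ball_center'.split():
    rs=[]
    for n in ('side','top'):
        r=place_of(l,n)[:3 if l=='bail' else 1]
        for q in r:
            u=np.array(q['point'])*[560,420]; print(l,n,round(q['score'],2),u.round(1),atz(C[n],*u,0).round(3))
        if r: rs.append(ray(C[n],*(np.array(r[0]['point'])*[560,420])))
    if len(rs)==2: x,e=tri(rs);print('   ->',x.round(3),np.round(e,4))
s=observe();print(s)
E
```

```text
side [ 0.06018068 -0.79996409  0.77085715] [-2.11246312  0.60842721 -0.30975792] 490.02894607916954 0.05940310945105033
top [0.44401898 0.01237174 1.34065487] [-2.17458619  2.19396184 -0.12551313] 504.52063918166897 -0.06811157908953115
wrist [0.20689703 0.59484295 0.38508468] [2.44854676 1.52219568 0.2256129 ] 314.5053979049774 -0.033341228763800135
clamp side 0.84 [255.2 251.7] [0.502 0.019 0.   ]
clamp top 0.67 [264.9 229.9] [0.501 0.018 0.   ]
   -> [0.501 0.018 0.001] [0.0003 0.0003]
jaw_face side 0.56 [248.6 252.1] [0.488 0.026 0.   ]
jaw_face top 0.47 [261.8 230. ] [0.501 0.026 0.   ]
   -> [ 0.496  0.029 -0.004] [0.006 0.006]
seat side 0.84 [238.2 251.8] [0.467 0.041 0.   ]
seat top 0.71 [267.1 242.5] [0.468 0.012 0.   ]
   -> [0.461 0.015 0.022] [0.0064 0.0064]
dial_grip side 0.97 [265.9 203.5] [0.633 0.186 0.   ]
dial_grip top 0.86 [259.7 211.8] [0.549 0.031 0.   ]
   -> [0.54  0.029 0.123] [0.0009 0.0009]
clipboard side 0.95 [359.3 349.5] [ 0.526 -0.346  0.   ]
clipboard top 0.77 [408.5 224.1] [ 0.513 -0.368  0.   ]
   -> [ 0.511 -0.361  0.025] [0.0001 0.0001]
board_top si
[... 1621 characters left out ...]
43 0.0043]
{'clock': 1.65, 'joints': array([-1.21460067,  0.43449094,  0.02499866,  1.57320053, -0.01157482,
        1.13402754, -0.07507827]), 'dq': array([ 0.00100698,  0.00083621,  0.00154078, -0.00193677,  0.00163739,
        0.00026672,  0.00281953]), 'joint_efforts': array([ 5.03728479e-04, -6.67650318e+01,  9.84417200e-01, -3.14805722e+01,
       -6.06283592e-02,  3.25040112e-02,  3.17482181e-05]), 'position': array([0.27682608, 0.56035436, 0.22674726]), 'ee_rot': array([7.14440591e-01, 3.05924008e+00, 2.09610900e-05]), 'force': array([-0.61926782, -0.818358  , -0.25987572]), 'ft_torque': array([-0.05683542, -0.05131122, -0.00100217]), 'gripper_force': 0.0, 'width': 1.002866028536749}
```

View pics/side.png

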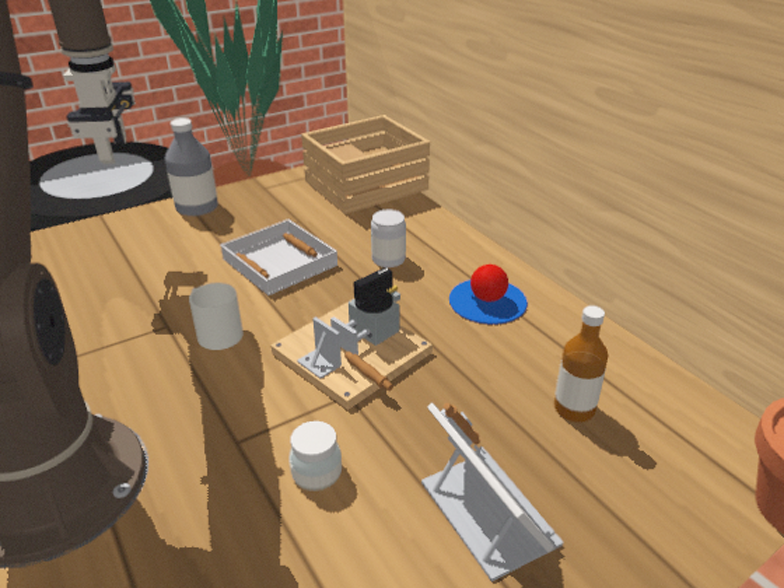

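View pics/top.png

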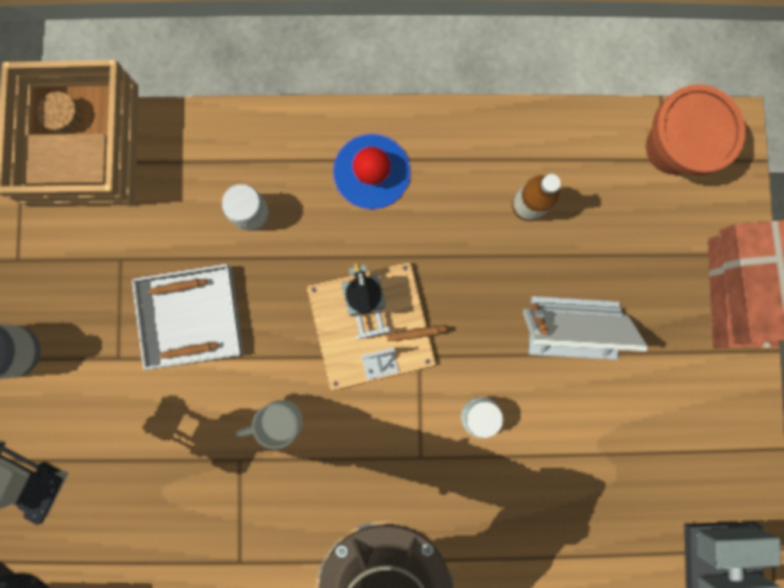

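The side and top views show the clamp at about (255,250) in the side view. Its free bail sticks out towards -y at top (301,237), the clipboard leans at top (410,225), and the tray is at top (134,227). All four need yaw angles next.

Run:
```python
from h import *
c=cam('top'); c2=cam('side')
for l,z in(('clamp',.02),('tray',.035),('bail',.03),('clipboard',None),('dial_grip',.136),('rest',0.0)):
  for t in trace(l,'top')[:3 if l=='bail' else 1]:
    v,u=np.nonzero(t['region'])
    if z is None: 
        continue
    h=cv2.convexHull(np.c_[u,v].astype(np.int32))[:,0]
    P=np.array([atz(c,a,b,z)[:2] for a,b in h])*1000
    (m,s,a)=cv2.minAreaRect(P.astype(np.float32)); print(l,round(t['score'],2),np.round(m),np.round(s),round(a,1))
    if l in('bail','dial_grip'):
        Q=np.array([atz(c,a,b,z)[:2] for a,b in zip(u,v)]);q=Q-Q.mean(0);w,V=np.linalg.eigh(q.T@q);d=V[:,1];e=q@d;f=q@V[:,0]
        print('   mean',Q.mean(0).round(3),'mid',(Q.mean(0)+d*(e.max()+e.min())/2).round(3),'len',np.ptp(e).round(3),np.ptp(f).round(3),'yaw of axis',np.degrees(np.arctan2(d[1],d[0])).round(1))
for n,cc in(('top',c),('side',c2)):
    t=trace('clipboard',n)[0]; h=cv2.approxPolyDP(cv2.convexHull(np.argwhere(t['region'])[:,::-1].astype(np.int32)),4,True)[:,0]; print(n,h.tolist())
```

```text
clamp 0.59 [503.  20.] [221. 202.] 12.4
tray 0.75 [512. 359.] [173. 191.] 9.2
bail 0.73 [568. 378.] [ 23. 110.] 9.6
   mean [0.569 0.378] mid [0.569 0.378] len 0.11 0.023 yaw of axis 99.8
bail 0.7 [478. -67.] [ 20. 109.] 9.3
   mean [ 0.478 -0.065] mid [ 0.478 -0.067] len 0.109 0.02 yaw of axis 99.4
bail 0.5 [451. 356.] [ 22. 108.] 9.1
   mean [0.45  0.353] mid [0.45  0.356] len 0.108 0.023 yaw of axis 100.5
dial_grip 0.77 [544.  30.] [63. 62.] 53.9
   mean [0.545 0.029] mid [0.547 0.03 ] len 0.072 0.061 yaw of axis -173.4
rest 0.97 [ 486. -373.] [175. 111.] 85.9
top [[461, 248], [385, 246], [374, 222], [383, 217], [447, 225]]
side [[391, 392], [330, 323], [308, 289], [322, 289], [335, 301]]
```

```bash
cat >> h.py <<'E'
def Rdown(yaw,tilt=0):  # tool y at world yaw (deg), tool z down, then tilt about tool x (deg)
    c,s=np.cos(np.radians(yaw)),np.sin(np.radians(yaw))
    return np.array([[-s,c,0],[c,s,0],[0,0,-1.]]).T@R.from_euler('x',tilt,degrees=True).as_matrix()
def go(P,Rt):
    p,Rc,s=tool(); r=np.degrees(R.from_matrix(Rc.T@Rt).as_rotvec()); 
    print('clock',round(s['clock'],2),'at',p.round(4),'turn deg',r.round(2),'turn units',(r/4).round(2),'then shift(target axes) units',(Rt.T@(np.array(P)-p)/.02).round(2),'old axes',(Rc.T@(np.array(P)-p)/.02).round(2))
E
H="python3 -m handwheel"
a='[0,0,0,0,0,1]'; b='[-0.993,0.145,0,0,0,0]'
echo skip >/dev/null
python3 -m handwheel '[[0,0,0,0,0,1],[0,0,0,0,0,1],[0,0,0,0,0,1],[0,0,0,0,0,1],[0,0,0,0,0,1],[0,0,0,0,0,1],[0,0,0,0,0,1]]' 0.7
python3 -m handwheel '[[0,0,0,0,0,1],[0,0,0,0,0,1],[0,0,0,0,0,1],[0,0,0,0,0,1],[0,0,0,0,0,1],[0,0,0,0,0,1],[0,0,0,0,0,0.6]]'
python3 -m handwheel '[[-1,0.14,0,0,0,0],[-1,0.14,0,0,0,0],[-1,0.14,0,0,0,0],[-1,0.14,0,0,0,0],[-1,0.14,0,0,0,0],[-1,0.14,0,0,0,0],[-1,0.14,0,0,0,0],[-1,0.14,0,0,0,0]]'
python3 -m handwheel '[[-1,0.14,0,0,0,0],[-1,0.14,0,0,0,0],[-1,0.14,0,0,0,0],[-1,0.14,0,0,0,0],[-1,0.14,0,0,0,0],[-1,0.14,0,0,0,0],[-1,0.14,0,0,0,0],[-1,0.14,0,0,0,0]]'
python3 -m handwheel '[[-1,0.14,0,0,0,0],[-1,0.14,0,0,0,0],[-1,0.14,0,0,0,0],[-1,0.14,0,0,0,0],[-1,0.14,0,0,0,0],[-1,0.14,0,0,0,0],[-1,0.14,0,0,0,0],[-1,0.14,0,0,0,0]]'
python3 -m handwheel '[[-1,0.14,0,0,0,0],[-1,0.14,0,0,0,0],[-1,0.14,0,0,0,0],[-1,0.14,0,0,0,0],[-1,0.14,0,0,0,0],[-1,0.14,0,0,0,0],[-1,0.14,0,0,0,0],[-0.7,0.14,0,0,0,0]]'
python3 - <<'E'
from h import *
go([.4785,-.071,.024],Rdown(9.4)); w=cam('wrist'); save(w,'w1.png'); print(observe()['joints'].round(2))
for t in trace('bail','wrist')[:2]:
    v,u=np.nonzero(t['region']);Q=np.array([atz(w,a,b,.03)[:2] for a,b in zip(u,v)]);q=Q-Q.mean(0);W,V=np.linalg.eigh(q.T@q);d=V[:,1];e=q@d
    print(t['score'],'mid',(Q.mean(0)+d*(e.max()+e.min())/2).round(4),np.ptp(e).round(3),np.degrees(np.arctan2(d[1],d[0])).round(1))
for l,z in(('clamp',0),('seat',.02),('dial_grip',.12),('jaw_face',.02)):
    for r in place_of(l,'wrist')[:1]: print(l,r['score'],atz(w,*(np.array(r['point'])*[560,420]),z).round(4))
E
```

```text
clock: 2.73
position: [0.2768, 0.5604, 0.2268]
ee_rot: [-1.438, -2.793, -0.0]
force: [0.1, 0.9, 0.3]
width: 0.702
gripper_force: 0.0
clock: 3.32
position: [0.2767, 0.5604, 0.2267]
ee_rot: [-2.038, -2.391, 0.0]
force: [-0.2, 0.1, 0.6]
width: 0.696
gripper_force: 0.0
clock: 3.98
position: [0.325, 0.4052, 0.2268]
ee_rot: [-2.034, -2.394, -0.0]
force: [0.2, 0.3, 0.3]
width: 0.701
gripper_force: 0.0
clock: 4.65
position: [0.373, 0.2509, 0.2269]
ee_rot: [-2.034, -2.394, -0.001]
force: [-0.1, -0.6, 0.6]
width: 0.695
gripper_force: 0.0
clock: 5.32
position: [0.421, 0.0966, 0.227]
ee_rot: [2.034, 2.394, 0.001]
force: [-0.0, 0.4, 0.0]
width: 0.698
gripper_force: 0.0
clock: 5.98
position: [0.4681, -0.0527, 0.227]
ee_rot: [2.035, 2.393, 0.001]
force: [0.3, 0.8, -0.5]
width: 0.704
gripper_force: 0.0
clock 5.98 at [ 0.4681 -0.0527  0.227 ] turn deg [ 0.04  0.02 -0.16] turn units [ 0.01  0.01 -0.04] then shift(target axes) units [-0.99  0.36 10.15] old axes [-0.98  0.36 10.15]
[-0.52  0.19  0.62  1.97 -0.13  1.02  0.32]
0.81 mid [ 0.4794 -0.0634] 0.112 99.5
clamp 0.82 [0.5069 0.0244 0.    ]
seat 0.91 [0.4621 0.014  0.02  ]
dial_grip 0.72 [0.5471 0.034  0.12  ]
jaw_face 0.67 [0.4767 0.0179 0.02  ]
```

View pics/w1.png

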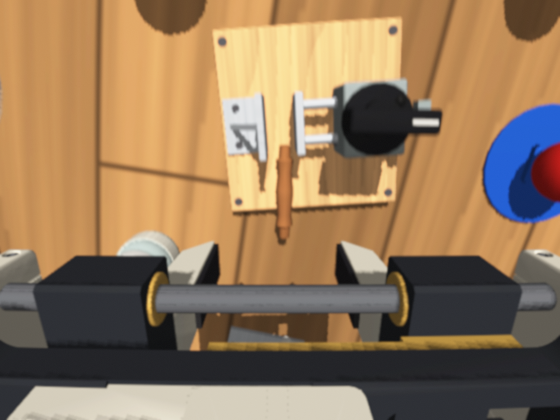

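The wrist view shows the bail at about (285,190), with its upper end between bracket and jaw and the rest free. I'll descend and grip it.

```bash
python3 -m handwheel '[[-0.89,0.41,0,0,0,-0.04],[0,0,1,0,0,0],[0,0,1,0,0,0],[0,0,1,0,0,0],[0,0,1,0,0,0],[0,0,1,0,0,0],[0,0,1,0,0,0],[0,0,1,0,0,0]]'
python3 -m handwheel '[[0,0,1,0,0,0],[0,0,1,0,0,0],[0,0,0.6,0,0,0],[0,0,0.5,0,0,0],[0,0,0,0,0,0]]'
python3 -m handwheel '[[0,0,0,0,0,0],[0,0,0,0,0,0],[0,0,0,0,0,0],[0,0,0,0,0,0],[0,0,0,0,0,0],[0,0,0,0,0,0]]' 0 20
python3 -m handwheel '[[0,0,-0.5,0,0,0],[0,0,-1,0,0,0],[0,0,-1,0,0,0],[0,0,-1,0,0,0],[0,0,-1,0,0,0],[0,0,-1,0,0,0],[0,0,-1,0,0,0],[0,0,-1,0,0,0]]'
python3 -c "
from h import *
go([.511,.364,.19],Rdown(9.3))"
```

```text
clock: 6.95
position: [0.4787, -0.0657, 0.0858]
ee_rot: [-2.028, -2.399, -0.001]
force: [-0.1, 0.4, 0.5]
width: 0.7
gripper_force: 0.0
clock: 7.37
position: [0.4777, -0.066, 0.0233]
ee_rot: [-2.028, -2.397, 0.002]
force: [-1.1, 0.4, -0.6]
width: 0.702
gripper_force: 0.0
clock: 7.87
position: [0.479, -0.067, 0.0251]
ee_rot: [2.03, 2.397, 0.001]
force: [-1.0, -0.1, 0.9]
width: 0.318
gripper_force: 0.0
clock: 8.53
position: [0.4784, -0.0673, 0.1765]
ee_rot: [2.031, 2.396, 0.0]
force: [1.1, -0.1, -1.0]
width: 0.006
gripper_force: 0.0
clock 8.53 at [ 0.4784 -0.0673  0.1765] turn deg [0.01 0.   0.14] turn units [0.   0.   0.03] then shift(target axes) units [21.02  5.09 -0.68] old axes [21.01  5.14 -0.68]
```

The fingers were still closing when I lifted. I'll reopen and look at the bail again.

```bash
python3 -m handwheel '[[0,0,0,0,0,0],[0,0,0,0,0,0],[0,0,0,0,0,0],[0,0,0,0,0,0],[0,0,0,0,0,0],[0,0,0,0,0,0],[0,0,0,0,0,0],[0,0,0,0,0,0]]' 0.5
python3 - <<'E'
from h import *
go([.479,-.067,.023],Rdown(9.4))
for n in('top','wrist'):
  w=cam(n)
  for t in trace('bail',n)[:3]:
    v,u=np.nonzero(t['region']);Q=np.array([atz(w,a,b,.03)[:2] for a,b in zip(u,v)]);q=Q-Q.mean(0);W,V=np.linalg.eigh(q.T@q);d=V[:,1];e=q@d
    print(n,t['score'],'mid',(Q.mean(0)+d*(e.max()+e.min())/2).round(4),np.ptp(e).round(3),np.degrees(np.arctan2(d[1],d[0])).round(1))
save(w,'w2.png')
E
```

```text
clock: 9.2
position: [0.4786, -0.0671, 0.1744]
ee_rot: [-2.03, -2.397, 0.001]
force: [-0.2, 0.2, -0.0]
width: 0.487
gripper_force: 0.0
clock 9.2 at [ 0.4786 -0.0671  0.1744] turn deg [-0.04  0.    0.06] turn units [-0.01  0.    0.02] then shift(target axes) units [0.   0.02 7.57] old axes [0.   0.03 7.57]
top 0.67 mid [0.4498 0.3571] 0.106 99.9
top 0.64 mid [0.7836 0.0174] 0.145 49.4
wrist 0.68 mid [ 0.4792 -0.0632] 0.112 99.4
```

View pics/w2.png

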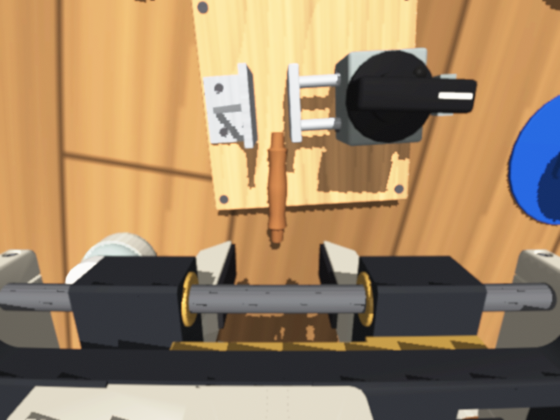

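The bail is unmoved, at about (277,190) in the wrist view. I'll descend again and this time wait for the grip.

```bash
python3 -m handwheel '[[0,0,1,0,0,0],[0,0,1,0,0,0],[0,0,1,0,0,0],[0,0,1,0,0,0],[0,0,1,0,0,0],[0,0,1,0,0,0],[0,0,1,0,0,0],[0,0,0.55,0,0,0]]'
python3 -m handwheel '[[0,0,0,0,0,0],[0,0,0,0,0,0],[0,0,0,0,0,0],[0,0,0,0,0,0],[0,0,0,0,0,0],[0,0,0,0,0,0],[0,0,0,0,0,0],[0,0,0,0,0,0]]' 0 20
python3 -m handwheel '[[0,0,0,0,0,0],[0,0,0,0,0,0],[0,0,0,0,0,0]]'
```

```text
clock: 10.07
position: [0.478, -0.067, 0.022]
ee_rot: [-2.03, -2.396, 0.002]
force: [-0.1, -0.6, 0.7]
width: 0.498
gripper_force: 0.0
clock: 10.73
position: [0.4795, -0.067, 0.0246]
ee_rot: [2.03, 2.396, 0.002]
force: [-1.5, 0.4, 7.6]
width: 0.192
gripper_force: 20.0
clock: 10.98
position: [0.4795, -0.067, 0.0246]
ee_rot: [2.03, 2.396, 0.002]
force: [-1.7, 0.2, 8.3]
width: 0.19
gripper_force: 20.0
```

```bash
python3 -m handwheel '[[0,0,-0.5,0,0,0],[0,0,-1,0,0,0],[0,0,-1,0,0,0],[0,0,-1,0,0,0],[0,0,-1,0,0,0],[0,0,-1,0,0,0],[0,0,-1,0,0,0],[0,0,-1,0,0,0]]'
python3 -m handwheel '[[0,0,-1,0,0,0],[1,0.24,0,0,0,0],[1,0.24,0,0,0,0],[1,0.24,0,0,0,0],[1,0.24,0,0,0,0],[1,0.24,0,0,0,0],[1,0.24,0,0,0,0],[1,0.24,0,0,0,0]]'
python3 -m handwheel '[[1,0.24,0,0,0,0],[1,0.24,0,0,0,0],[1,0.24,0,0,0,0],[1,0.24,0,0,0,0],[1,0.24,0,0,0,0],[1,0.24,0,0,0,0],[1,0.24,0,0,0,0],[1,0.24,0,0,0,0]]'
python3 -m handwheel '[[1,0.24,0,0,0,0],[1,0.24,0,0,0,0],[1,0.24,0,0,0,0],[1,0.24,0,0,0,0],[1,0.24,0,0,0,0],[1,0.24,0,0,0,0],[0,0,0,0,0,0],[0,0,0,0,0,0]]'
python3 - <<'E'
from h import *
go([.511,.364,.014],Rdown(9.3))
w=cam('top')
for t in trace('bail','top')[:4]:
    v,u=np.nonzero(t['region']);print(t['score'],atz(w,u.mean(),v.mean(),.02).round(3))
E
```

```text
clock: 11.65
position: [0.4784, -0.0672, 0.1755]
ee_rot: [2.031, 2.397, 0.0]
force: [1.0, 0.1, -0.4]
width: 0.192
gripper_force: 20.0
clock: 12.32
position: [0.4886, 0.0774, 0.1946]
ee_rot: [2.031, 2.397, 0.001]
force: [1.0, -0.5, -0.3]
width: 0.198
gripper_force: 20.0
clock: 12.98
position: [0.5002, 0.2415, 0.1946]
ee_rot: [2.031, 2.397, 0.0]
force: [1.0, -0.1, -0.7]
width: 0.194
gripper_force: 20.0
clock: 13.65
position: [0.5085, 0.3648, 0.1941]
ee_rot: [2.028, 2.399, -0.0]
force: [0.4, 0.1, -0.1]
width: 0.193
gripper_force: 20.0
clock 13.65 at [0.5085 0.3648 0.1941] turn deg [0.   0.02 0.28] turn units [0.   0.01 0.07] then shift(target axes) units [-0.06  0.12  9.01] old axes [-0.05  0.12  9.01]
0.71 [0.452 0.348 0.02 ]
0.67 [0.525 0.382 0.02 ]
0.59 [0.573 0.367 0.02 ]
0.21 [0.495 0.018 0.02 ]
```

```bash
python3 -m handwheel '[[0,0.12,1,0,0,0],[0,0,1,0,0,0],[0,0,1,0,0,0],[0,0,1,0,0,0],[0,0,1,0,0,0],[0,0,1,0,0,0],[0,0,1,0,0,0],[0,0,1,0,0,0]]'
python3 -m handwheel '[[0,0,0.6,0,0,0],[0,0,0.5,0,0,0],[0,0,0,0,0,0],[0,0,0,0,0,0]]'
python3 -m handwheel '[[0,0,0,0,0,0],[0,0,0,0,0,0],[0,0,0,0,0,0],[0,0,0,0,0,0],[0,0,0,0,0,0]]' 0.38
python3 -m handwheel '[[0,0,-0.5,0,0,0],[0,0,-1,0,0,0],[0,0,-1,0,0,0],[0,0,-1,0,0,0],[0,0,-1,0,0,0],[0,0,-1,0,0,0],[0,0,-1,0,0,0],[0,0,-1,0,0,0]]'
python3 -m handwheel '[[0,0,-1,0,0,0],[0,0,-1,0,0,0],[0,0,-1,0,0,0],[0,0,-1,0,0,0]]' 0.4
python3 - <<'E'
from h import *
w=cam('top')
for t in trace('bail','top')[:4]:
    v,u=np.nonzero(t['region']);print(t['score'],atz(w,u.mean(),v.mean(),.015).round(3))
# clipboard top edge
for n in('side','top'):
    for l in('board_top','clipboard'): print(n,l,[(round(q['score'],2),(np.array(q['point'])*[560,420]).round(1)) for q in place_of(l,n)[:2]])
    c=cam(n)
    save(c,n+'_cb.png',(260,240,460,400) if n=='side' else (350,180,500,280),4)
a=cv2.imread('pics/side_cb.png');b=cv2.imread('pics/top_cb.png')
cv2.imwrite('pics/cb.png',cv2.resize(np.hstack([a,cv2.copyMakeBorder(b,0,a.shape[0]-b.shape[0],0,0,0)]),None,fx=.57,fy=.57))
p,Rc,s=tool();print(s['joints'].round(2),s['clock'])
E
```

```text
clock: 14.42
position: [0.5119, 0.3627, 0.0335]
ee_rot: [2.032, 2.395, 0.0]
force: [-0.6, -0.1, 0.1]
width: 0.19
gripper_force: 20.0
clock: 14.75
position: [0.5117, 0.3638, 0.0121]
ee_rot: [2.031, 2.396, -0.0]
force: [-0.9, 1.0, 0.0]
width: 0.195
gripper_force: 20.0
clock: 15.17
position: [0.5116, 0.3645, 0.0122]
ee_rot: [2.03, 2.397, 0.001]
force: [0.7, -0.1, 0.0]
width: 0.376
gripper_force: 0.0
clock: 15.83
position: [0.5115, 0.364, 0.1637]
ee_rot: [2.031, 2.397, 0.001]
force: [-0.2, 0.0, 0.6]
width: 0.382
gripper_force: 0.0
clock: 16.17
position: [0.5113, 0.3639, 0.2436]
ee_rot: [2.031, 2.397, 0.001]
force: [1.2, 1.2, -0.6]
width: 0.399
gripper_force: 0.0
0.75 [0.571 0.377 0.015]
0.58 [0.512 0.362 0.015]
0.57 [0.45  0.359 0.015]
side board_top [(0.66, array([336.1, 324.8])), (0.2, array([180.8, 192.5]))]
side clipboard [(0.78, array([360.6, 350.5]))]
top board_top [(0.75, array([422.1, 247.4]))]
top clipboard [(0.69, array([410.2, 222.1])), (0.58, array([204.4, 301.4]))]
[-1.05  0.45  0.52  1.58 -0.24  1.18 -0.32] 16.5667
```

View pics/cb.png

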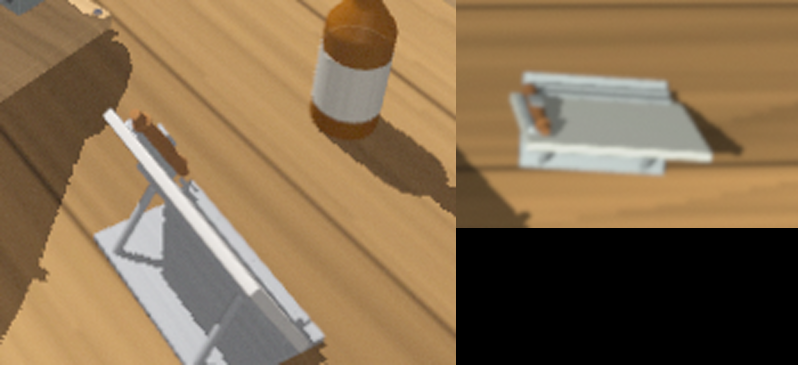

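The bail is in the tray at (0.512,0.362). The crop shows the clipboard leaning with its upper edge free and the clip at its +y end. I'll move above it.

```bash
python3 -m handwheel '[[-1,-0.06,0,0,0,0],[-1,-0.06,0,0,0,0],[-1,-0.06,0,0,0,0],[-1,-0.06,0,0,0,0],[-1,-0.06,0,0,0,0],[-1,-0.06,0,0,0,0],[-1,-0.06,0,0,0,0],[-1,-0.06,0,0,0,0]]'
python3 -m handwheel '[[-1,-0.3,0,0,0,0],[-1,-0.3,0,0,0,0],[-1,-0.3,0,0,0,0],[-1,-0.3,0,0,0,0],[-1,-0.3,0,0,0,0],[-1,-0.3,0,0,0,0],[-1,-0.3,0,0,0,0],[-1,-0.3,0,0,0,0]]'
python3 -m handwheel '[[-1,-0.5,0,0,0,0],[-1,-0.5,0,0,0,0],[-1,-0.5,0,0,0,0],[-1,-0.5,0,0,0,0],[-1,-0.5,0,0,0,0],[-1,-0.5,0,0,0,0],[-1,-0.5,0,0,0,0],[-1,-0.5,0,0,0,0]]'
python3 -m handwheel '[[-1,-0.5,0,0,0,0.5],[-1,-0.5,0,0,0,0.5],[-1,-0.5,0,0,0,0.5],[-1,-0.4,0,0,0,0.5],[-1,-0.4,0,0,0,0.5],[-1,-0.3,0,0,0,0.5],[-1,0,0,0,0,0.3],[0,0,0,0,0,0]]'
python3 - <<'E'
from h import *
go([.413,-.358,.194],Rdown(-4,-30))
rs={}
for n in('wrist','top','side'):
    w=cam(n)
    for l in('board_top','clipboard','rest'):
        for q in place_of(l,n)[:1]:
            u=np.array(q['point'])*[560,420]; rs.setdefault(l,[]).append(ray(w,*u)); print(n,l,round(q['score'],2),u.round(1),atz(w,*u,.125 if l=='board_top' else .02).round(3))
for l in rs: print(l,*tri(rs[l]))
w=cam('wrist');save(w,'w3.png');print(observe()['joints'].round(2))
np.save('w3.npy',np.r_[w['position'],np.array(w['orientation'])])
E
```

```text
clock: 17.23
position: [0.528, 0.2037, 0.2411]
ee_rot: [-2.03, -2.397, 0.002]
force: [0.4, 1.1, -0.3]
width: 0.397
gripper_force: 0.0
clock: 17.9
position: [0.5067, 0.0381, 0.2412]
ee_rot: [-2.03, -2.397, 0.001]
force: [0.1, 0.4, 0.8]
width: 0.4
gripper_force: 0.0
clock: 18.57
position: [0.4539, -0.1328, 0.2413]
ee_rot: [-2.03, -2.397, 0.001]
force: [-0.3, -0.6, 0.4]
width: 0.396
gripper_force: 0.0
clock: 19.23
position: [0.4101, -0.2795, 0.2417]
ee_rot: [2.298, 2.14, -0.003]
force: [-0.8, 0.1, -1.1]
width: 0.398
gripper_force: 0.0
clock 19.23 at [ 0.4101 -0.2795  0.2417] turn deg [-3.001e+01  1.300e-01 -3.000e-02] turn units [-7.5   0.03 -0.01] then shift(target axes) units [-3.91 -0.83  2.27] old axes [-3.9   0.42  2.39]
wrist clipboard 0.75 [360.5 236.3] [ 0.514 -0.365  0.02 ]
top board_top 0.93 [422.  245.2] [ 0.455 -0.364  0.125]
top clipboard 0.93 [409.6 222.2] [ 0.517 -0.365  0.02 ]
side board_top 0.75 [335.8 325.5] [ 0.449 -0.359  0.125]
side rest 0.56 [350.6 361.9] [ 0.482 -0.372  0.02 ]
clipboard [ 0.51706988 -0.36860715  0.01009549] [np.float64(0.0005662762179042317), np.float64(0.0005662762179041564)]
board_top [ 0.45170354 -0.36173123  0.12654036] [np.float64(0.0035284383149889026), np.float64(0.0035284383149890896)]
rest [-0.20904767 -1.07331425  1.25      ] [np.float64(7.614979131447625e-17)]
[-0.18  0.25  0.83  1.91 -0.21  1.07  0.67]
```

View pics/w3.png

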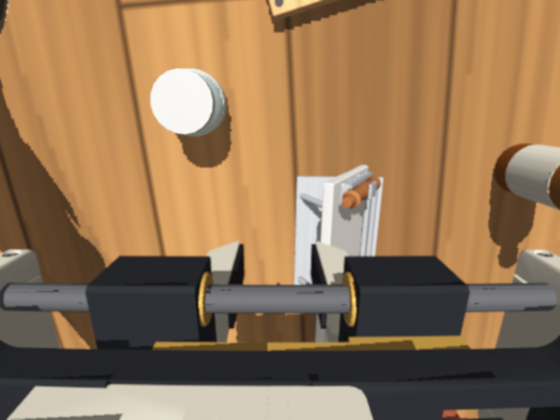

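The wrist view shows the upper edge of the board as a vertical strip at columns 322-333, rows 185-245, parallel to the tool's x. I'll check the fitted pose against this picture.

Run:
```python
from h import *
C={n:cam(n) for n in('wrist','top','side')}
from scipy.optimize import least_squares
def pt(q,y,z,x=0): return q[:3]+R.from_euler('z',q[3],degrees=True).as_matrix()@R.from_euler('y',-30,degrees=True).as_matrix()@np.array([x,y,z])
obs=[('wrist',(322.5,187),.1,.12,-.005),('wrist',(333,183),.1,.12,.005),('wrist',(322,243),0,0,0),
('side',(307.8,289.6),.1,.12,0),('side',(371.4,368),-.1,.12,0),('top',(462.3,249.3),-.1,.12,-.003),
('top',(422,245.6),0,.12,0),('side',(336,325.3),0,.12,0),('top',(409.7,222.3),0,0,0),('side',(360,350),0,0,0)]
obs.pop(2)
f=lambda q:np.concatenate([(proj(C[n],pt(q,y,z,x))-u)*(1 if n!='wrist' else .7) for n,u,y,z,x in obs])
s=least_squares(f,[.51,-.36,.02,-4],loss='soft_l1',x_scale=[.01,.01,.01,2]);q=s.x
print(q.round(4),f(q).reshape(-1,2).round(1).tolist(),'top',pt(q,0,.12).round(4),'g',pt(q,.005,.12).round(4))
t=np.radians(q[3]); dz=np.array([np.cos(t)*.5,np.sin(t)*.5,-.866])
go(pt(q,.005,.12)-.06*dz,Rdown(q[3],-30))
```

```text
[ 0.5113 -0.3652  0.0236 -3.892 ] [[-0.1, -2.9], [-0.1, 0.8], [-0.4, -1.1], [2.2, 0.1], [-1.2, 0.6], [-0.9, 1.0], [1.5, -0.6], [0.3, 1.9], [0.8, 1.4]] top [ 0.4514 -0.3611  0.1275] g [ 0.4518 -0.3561  0.1275]
clock 20.03 at [ 0.4114 -0.2758  0.2417] turn deg [-30.    -0.05   0.16] turn units [-7.5  -0.01  0.04] then shift(target axes) units [-3.87 -0.87  3.09] old axes [-3.88  0.78  3.11]
```

```bash
python3 -m handwheel '[[0,0,0,-1,0,0],[0,0,0,-1,0,0],[0,0,0,-1,0,0],[0,0,0,-1,0,0],[0,0,0,-1,0,0],[0,0,0,-1,0,0],[0,0,0,-1,0,0],[0,0,0,-0.5,0,0.04]]'
python3 -m handwheel '[[-1,-0.25,0.7,0,0,0],[-1,-0.25,0.7,0,0,0],[-1,-0.2,0.7,0,0,0],[-0.87,-0.17,0.7,0,0,0],[0,0,0.3,0,0,0],[0,0,0,0,0,0],[0,0,0,0,0,0]]'
python3 - <<'E'
from h import *
q=np.array([ 0.5113,-0.3652,0.0236,-3.9])
t=np.radians(q[3]); dz=np.array([np.cos(t)*.5,np.sin(t)*.5,-.866])
go(np.array([0.4518,-0.3561,0.1275])+.033*dz,Rdown(q[3],-30)); print(observe()['joints'].round(2))
E
```

```text
clock: 20.7
position: [0.41, -0.276, 0.2414]
ee_rot: [1.985, 1.85, 0.502]
force: [-0.4, 0.5, 0.8]
width: 0.4
gripper_force: 0.0
clock: 21.28
position: [0.4204, -0.3445, 0.1836]
ee_rot: [1.991, 1.858, 0.499]
force: [0.1, 0.2, -0.2]
width: 0.403
gripper_force: 0.0
clock 21.28 at [ 0.4204 -0.3445  0.1836] turn deg [-0.3  -0.29 -0.13] turn units [-0.07 -0.07 -0.03] then shift(target axes) units [-0.47 -0.01  4.88] old axes [-0.5   0.02  4.88]
[ 0.07  0.27  0.93  2.23 -1.09  0.7   1.73]
```

```bash
python3 -m handwheel '[[-0.47,0,0,-0.07,-0.07,-0.03],[0,0,1,0,0,0],[0,0,1,0,0,0],[0,0,1,0,0,0],[0,0,1,0,0,0],[0,0,0.8,0,0,0],[0,0,0,0,0,0]]'
python3 -m handwheel '[[0,0,0,0,0,0],[0,0,0,0,0,0],[0,0,0,0,0,0],[0,0,0,0,0,0],[0,0,0,0,0,0],[0,0,0,0,0,0],[0,0,0,0,0,0],[0,0,0,0,0,0]]' 0 15
python3 -m handwheel '[[0,0,0,0,0,0],[0,0,0,0,0,0],[0,0,0,0,0,0],[0,0,0,0,0,0]]' 0 50
python3 - <<'E'
from h import *
q=np.array([ 0.5113,-0.3652,0.0236,-3.9])
t=np.radians(q[3]); dz=np.array([np.cos(t)*.5,np.sin(t)*.5,-.866])
go(np.array([0.4518,-0.3561,0.1275])+.033*dz,Rdown(q[3],-30)); c=cam('side');save(c,'s4.png',(260,200,460,400),3)
E
```

```text
clock: 21.87
position: [0.4642, -0.3537, 0.1078]
ee_rot: [1.983, 1.861, 0.503]
force: [0.1, 0.2, 0.2]
width: 0.403
gripper_force: 0.0
clock: 22.53
position: [0.4619, -0.3573, 0.1084]
ee_rot: [1.986, 1.856, 0.495]
force: [-5.3, 0.9, 5.0]
width: 0.11
gripper_force: 15.0
clock: 22.87
position: [0.4619, -0.3573, 0.1084]
ee_rot: [1.986, 1.856, 0.495]
force: [-3.8, 2.3, 6.0]
width: 0.105
gripper_force: 50.0
clock 22.87 at [ 0.4619 -0.3573  0.1084] turn deg [-0.13 -0.03  0.01] turn units [-0.03 -0.01  0.  ] then shift(target axes) units [0.02 0.04 0.57] old axes [0.02 0.04 0.57]
```

View pics/s4.png

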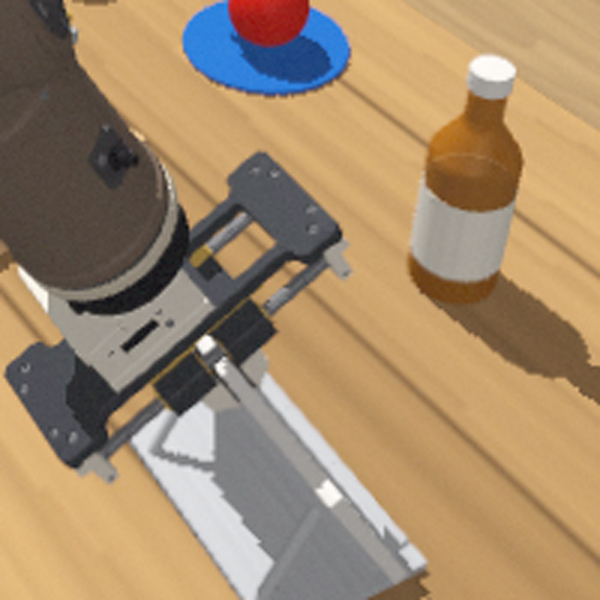

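The fingers hold the top edge, but about 11 mm shallower than planned. I'll ease open, go deeper, and re-grip.

```bash
python3 -m handwheel '[[0,0,0,0,0,0],[0,0,0,0,0,0],[0,0,0,0,0,0],[0,0,0.3,0,0,0],[0,0,0.25,0,0,0],[0,0,0,0,0,0]]' 0.22
python3 -m handwheel '[[0,0,0,0,0,0],[0,0,0,0,0,0],[0,0,0,0,0,0],[0,0,0,0,0,0],[0,0,0,0,0,0],[0,0,0,0,0,0]]' 0 50
python3 - <<'E'
from h import *
q=np.array([ 0.5113,-0.3652,0.0236,-3.9])
t=np.radians(q[3]); dz=np.array([np.cos(t)*.5,np.sin(t)*.5,-.866])
go(np.array([0.4518,-0.3561,0.1275])+.033*dz,Rdown(q[3],-30))
E
```

```text
clock: 23.42
position: [0.4679, -0.3571, 0.0979]
ee_rot: [1.986, 1.857, 0.496]
force: [0.5, 0.0, 0.3]
width: 0.222
gripper_force: 0.0
clock: 23.92
position: [0.4674, -0.3576, 0.0985]
ee_rot: [1.986, 1.856, 0.495]
force: [-2.9, -0.6, 1.3]
width: 0.105
gripper_force: 50.0
clock 23.92 at [ 0.4674 -0.3576  0.0985] turn deg [-0.15 -0.05  0.01] turn units [-0.04 -0.01  0.  ] then shift(target axes) units [0.02 0.04 0.  ] old axes [0.02 0.04 0.  ]
```

```bash
python3 -m handwheel '[[0,0,-0.4,0,0,0],[0,0,-0.8,0,0,0],[0,0,-1,0,0,0],[0,0,-1,0,0,0],[0,0,-1,0,0,0],[0,0,-1,0,0,0],[0,0,-1,0,0,0],[0,0,-1,0,0,0]]'
python3 -m handwheel '[[0,0,-0.5,0.7,0,0],[0,0,-0.5,1,0,0],[0,0,0,1,0,0],[0,0,0,1,0,0],[0,0,0,1,0,0],[0,0,0,1,0,0],[0,0,0,1,0,0],[0,0,0,0.8,0,0]]'
python3 -c "
from h import *
go([.4582,.0075,.235],Rdown(13.5));print(observe()['joints'].round(2),observe()['width'])"
```

```text
clock: 24.58
position: [0.3952, -0.3522, 0.2237]
ee_rot: [1.987, 1.857, 0.496]
force: [0.5, -0.5, -2.5]
width: 0.107
gripper_force: 50.0
clock: 25.25
position: [0.3871, -0.3516, 0.241]
ee_rot: [-2.29, -2.143, 0.006]
force: [0.6, -1.4, -2.6]
width: 0.103
gripper_force: 50.0
clock 25.25 at [ 0.3871 -0.3516  0.241 ] turn deg [ -0.34  -0.1  -17.3 ] turn units [-0.09 -0.02 -4.32] then shift(target axes) units [16.63  7.65  0.3 ] old axes [18.15  2.36  0.3 ]
[ 0.21  0.27  0.54  1.83 -0.15  1.09  0.74] 0.10326306548056736
```

```bash
cat > fit.py <<'E'
from h import *
from scipy.optimize import least_squares
p,Rc,s=tool(); w=cam('wrist')
Rtc=Rc.T@Rm(w['orientation']); ptc=Rc.T@(np.array(w['position'])-p)
def at(P,rv): 
    M=R.from_rotvec(rv).as_matrix(); d=dict(w); d['position']=np.array(P)+M@ptc; d['orientation']=M@Rtc; return d
c1=at([.4681,-.0527,.227],[2.035,2.393,.001]); c2=at([.4786,-.0671,.1744],[-2.03,-2.397,.001])
obs=[(c1,(214,29),-.11,.1,.02),(c1,(402,17),.09,.1,.02),(c1,(396,201),.09,-.1,.02),(c1,(233,213),-.11,-.1,.02),
(c2,(220,213),-.11,-.1,.02),(c2,(407,198),.09,-.1,.02)]
def W(q,x,y,z): c,s=np.cos(q[2]),np.sin(q[2]); return [q[0]+c*x-s*y,q[1]+s*x+c*y,z]
f=lambda q:np.concatenate([proj(c,W(q,x,y,z))-u for c,u,x,y,z in obs])
q=least_squares(f,[.5,.018,.23]).x
if __name__=='__main__':
    print(q.round(4),np.degrees(q[2]),f(q).reshape(-1,2).round(1).tolist(),'seat',np.round(W(q,-.044,0,.02),4),'dial',np.round(W(q,.045,0,.12),4))
    print('bracket top edges w2', proj(c2,W(q,-.06,.03,.09)),proj(c2,W(q,-.06,-.03,.09)),'jaw top',proj(c2,W(q,-.028,.03,.07)),proj(c2,W(q,-.028,-.03,.07)))
E
python3 fit.py
```

```text
[0.506  0.0234 0.2318] 13.27907917112798 [[-1.6, 1.6], [0.8, -0.2], [0.7, -0.6], [-0.2, -1.5], [-2.0, -1.0], [2.3, 1.9]] seat [0.4632 0.0132 0.02  ] dial [0.5498 0.0337 0.12  ]
bracket top edges w2 [248.46165484  65.12302463] [255.49398674 149.15205323] jaw top [291.78912512  65.85182496] [295.65590589 143.82141934]
```

```bash
python3 -m handwheel '[[0,0,0,-0.09,0,-0.8],[0,0,0,0,0,-0.9],[0,0,0,0,0,-0.9],[0,0,0,0,0,-0.9],[0,0,0,0,0,-0.77],[0.5,0.22,0,0,0,0],[1,0.45,0,0,0,0],[1,0.45,0,0,0,0]]'
python3 -m handwheel '[[1,0.45,0,0,0,0],[1,0.45,0,0,0,0],[1,0.45,0,0,0,0],[1,0.45,0,0,0,0],[1,0.45,0,0,0,0],[1,0.45,0,0,0,0],[1,0.45,0,0,0,0],[1,0.45,0,0,0,0]]'
python3 -m handwheel '[[1,0.46,0,0,0,0],[1,0.46,0,0,0,0],[1,0.46,0,0,0,0],[1,0.46,0,0,0,0],[1,0.46,0,0,0,0],[0.5,0.3,0,0,0,0],[0,0,0,0,0,0],[0,0,0,0,0,0]]'
python3 - <<'E'
from h import *
go([.460,.017,.108],Rdown(13.3));print(observe()['joints'].round(2))
c=cam('side');save(c,'s5.png',(160,120,360,270),4)
t=cam('top')
X=tool()[0]
for n,k in(('side',c),('top',t)):
    for l in('board_top','clipboard'):
        for q in place_of(l,n)[:1]: u=np.array(q['point'])*[560,420];print(n,l,q['score'],u.round(1))
def P(y,z): return X+Rdown(13.3)@np.array([y-.005,0,.033-z])
P=lambda y,z: X+np.array([-.23,.973,0])*(y-.005)+np.array([0,0,.033-.12+z])
for y,z in((0,.12),(0,0),(-.1,0),(.1,0),(-.1,.12),(.1,.12)): print(y,z,P(y,z).round(3),'side',proj(c,P(y,z)).round(1),'crop',((proj(c,P(y,z))-[160,120])*4).round(),'top',proj(t,P(y,z)).round(1))
E
```

```text
clock: 25.97
position: [0.3964, -0.2973, 0.2407]
ee_rot: [1.954, 2.457, 0.006]
force: [0.6, 0.0, -2.2]
width: 0.105
gripper_force: 50.0
clock: 26.63
position: [0.4299, -0.1242, 0.2411]
ee_rot: [1.951, 2.459, 0.006]
force: [0.8, -0.2, -1.6]
width: 0.11
gripper_force: 50.0
clock: 27.3
position: [0.4555, -0.0069, 0.2413]
ee_rot: [1.949, 2.461, 0.005]
force: [-0.2, -1.1, -2.3]
width: 0.104
gripper_force: 50.0
clock 27.3 at [ 0.4555 -0.0069  0.2413] turn deg [ 0.22  0.   -0.05] turn units [ 0.05  0.   -0.01] then shift(target axes) units [1.11 0.49 6.67] old axes [1.11 0.47 6.67]
[-0.3   0.14  0.22  1.96 -0.04  1.04  0.17]
side board_top 0.58 [240.4 164.9]
side clipboard 0.8 [242.5 209.2]
top board_top 0.31 [134.7 228.2]
0 0.12 [ 0.457 -0.013  0.274] side [239.5 164.4] crop [318. 177.] top [279.2 245.3]
0 0 [ 0.457 -0.013  0.154] side [242.2 212.3] crop [329. 369.] top [277.9 245.9]
-0.1 0 [ 0.48  -0.11   0.154] side [274.5 231.7] crop [458. 447.] top [319.2 235.7]
0.1 0 [0.434 0.084 0.154] side [213.2 194.9] crop [213. 300.] top [236.4 256.1]
-0.1 0.12 [ 0.48  -0.11   0.274] side [274.  182.3] crop [456. 249.] top [325.  233.9]
0.1 0.12 [0.434 0.084 0.274] side [208.6 148.3] crop [195. 113.] top [233.  256.7]
```

View pics/s5.png

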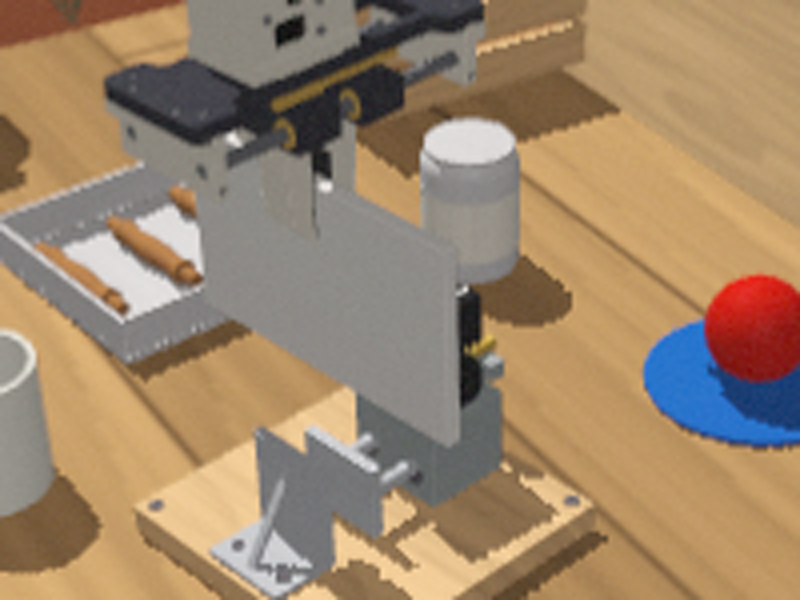

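The crop shows the clipboard upright. Its near corners at (455,443) and (458,250) match the model to about 4 crop pixels, and three bails lie in the tray. I'll lower it into the gap.

```bash
python3 -m handwheel '[[0.6,0.25,0,0.05,0,0],[0.55,0.25,0,0,0,0],[0,0,0.8,0,0,0],[0,0,0.8,0,0,0],[0,0,0.8,0,0,0],[0,0,0,0,0,0]]'
python3 -c "
from h import *
go([.460,.017,.108],Rdown(13.3))"
```

```text
clock: 28.1
position: [0.4586, 0.0169, 0.1911]
ee_rot: [-1.95, -2.46, 0.005]
force: [-1.0, 0.2, -1.6]
width: 0.108
gripper_force: 50.0
clock 28.1 at [0.4586 0.0169 0.1911] turn deg [-0.22 -0.   -0.11] turn units [-0.05 -0.   -0.03] then shift(target axes) units [-0.01  0.07  4.15] old axes [-0.01  0.08  4.15]
```

```bash
python3 -m handwheel '[[0,0.07,0.7,0,0,0],[0,0,0.7,0,0,0],[0,0,0.7,0,0,0],[0,0,0.7,0,0,0],[0,0,0.7,0,0,0],[0,0,0.3,0,0,0],[0,0,0,0,0,0]]'
python3 -m handwheel '[[0,0,0.12,0,0,0],[0,0,0,0,0,0]]'
python3 -m handwheel '[[0,0,0.1,0,0,0],[0,0,0,0,0,0]]'
python3 -m handwheel '[[0,0,0.1,0,0,0],[0,0,0,0,0,0]]'
python3 -c "
from h import *
go([.460,.017,.108],Rdown(13.3))"
```

```text
clock: 28.68
position: [0.4614, 0.0175, 0.117]
ee_rot: [-1.951, -2.461, 0.001]
force: [0.3, -1.2, -1.5]
width: 0.102
gripper_force: 50.0
clock: 28.85
position: [0.4623, 0.0178, 0.1157]
ee_rot: [1.951, 2.461, 0.002]
force: [-0.2, 0.3, -2.2]
width: 0.104
gripper_force: 50.0
clock: 29.02
position: [0.4621, 0.0179, 0.1134]
ee_rot: [1.95, 2.462, 0.002]
force: [-0.2, 0.7, -1.4]
width: 0.101
gripper_force: 50.0
clock: 29.18
position: [0.4618, 0.0179, 0.111]
ee_rot: [1.95, 2.462, 0.001]
force: [-0.3, -0.1, -2.2]
width: 0.106
gripper_force: 50.0
clock 29.18 at [0.4618 0.0179 0.111 ] turn deg [ 0.04  0.   -0.07] turn units [ 0.01  0.   -0.02] then shift(target axes) units [-0.02 -0.1   0.15] old axes [-0.02 -0.1   0.15]
```

```bash
python3 -m handwheel '[[0,-0.05,0.08,0,0,0],[0,0,0,0,0,0]]'
python3 -m handwheel '[[0,0,0.08,0,0,0],[0,0,0,0,0,0]]'
python3 -m handwheel '[[0,0,0.06,0,0,0],[0,0,0,0,0,0]]'
```

```text
clock: 29.35
position: [0.4605, 0.0176, 0.1093]
ee_rot: [1.951, 2.462, 0.0]
force: [0.2, -0.7, -1.8]
width: 0.108
gripper_force: 50.0
clock: 29.52
position: [0.4611, 0.0174, 0.1081]
ee_rot: [1.951, 2.462, 0.001]
force: [-0.8, -1.6, 2.2]
width: 0.107
gripper_force: 50.0
clock: 29.68
position: [0.4614, 0.0174, 0.1079]
ee_rot: [1.951, 2.461, 0.002]
force: [-3.5, -2.5, 17.9]
width: 0.103
gripper_force: 50.0
```

Contact came at TCP z of about 0.108. I'll relieve the press and open a little.

```bash
python3 -m handwheel '[[0,0,-0.05,0,0,0],[0,0,0,0,0,0]]' - 8
python3 -m handwheel '[[0,0,0,0,0,0],[0,0,0,0,0,0],[0,0,0,0,0,0],[0,0,0,0,0,0],[0,0,0,0,0,0]]' 0.32
python3 -m handwheel '[[0,0,-0.4,0,0,0],[0,0,-0.8,0,0,0],[0,0,-1,0,0,0],[0,0,-1,0,0,0],[0,0,-1,0,0,0],[0,0,-1,0,0,0],[0,0,-1,0,0,0]]'
python3 - <<'E'
from h import *
c=cam('side');save(c,'s6.png',(160,120,360,270),4); t=cam('top')
rs=[ray(k,*(np.array(place_of('clipboard',n)[0]['point'])*[560,420])) for n,k in(('side',c),('top',t))]; print(tri(rs))
r2=[ray(k,*(np.array(place_of('board_top',n)[0]['point'])*[560,420])) for n,k in(('side',c),('top',t))]; print(tri(r2))
E
```

```text
clock: 29.85
position: [0.4611, 0.0177, 0.1079]
ee_rot: [1.95, 2.462, 0.001]
force: [0.4, -0.3, 4.7]
width: 0.11
gripper_force: 8.0
clock: 30.27
position: [0.4608, 0.0176, 0.1075]
ee_rot: [1.951, 2.462, 0.0]
force: [-0.3, -0.1, 0.2]
width: 0.316
gripper_force: 0.0
clock: 30.85
position: [0.4606, 0.0175, 0.2333]
ee_rot: [1.951, 2.462, 0.001]
force: [0.5, -0.5, 0.2]
width: 0.317
gripper_force: 0.0
(array([ 0.65135255,  0.04933729, -0.0087968 ]), [np.float64(0.16013369544452255), np.float64(0.16013369544452258)])
(array([ 0.56386522,  0.36039203, -0.10100182]), [np.float64(0.05890639933436339), np.float64(0.05890639933436331)])
```

View pics/s6.png

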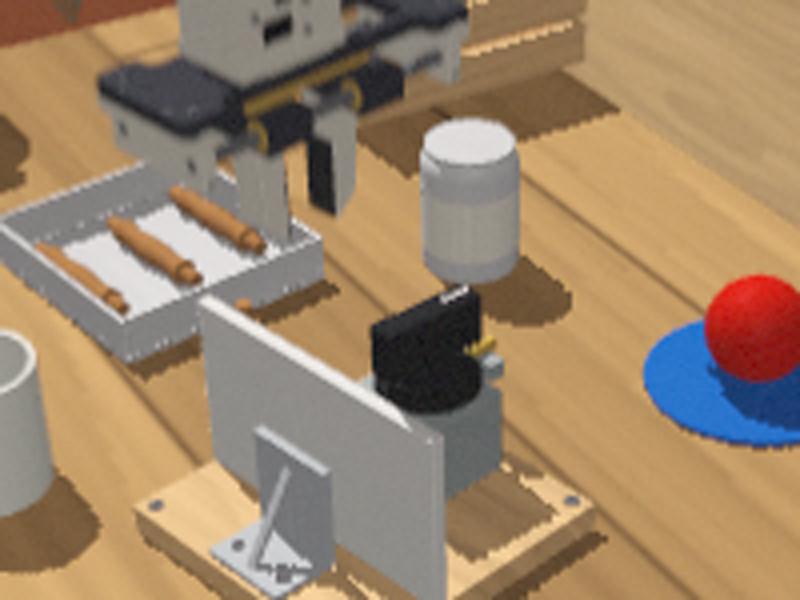

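The clipboard stands free and upright in the gap, and the gripper is clear. Next I'll work out the bar's angle.

```bash
cat >> fit.py <<'E'
def bar(): 
    for c,pts in((c2,[(476,80),(476,113),(441,99),(473,96)]),(c1,[(441,110),(441,134)])):
        print([(np.array(atz(c,*u,.136))[:2].round(4),np.degrees(np.arctan2(*(atz(c,*u,.136)[:2]-np.array(W(q,.045,0,0)[:2]))[::-1])).round(1)) for u in pts])
E
python3 - <<'E'
from fit import *
bar()
d=np.array([.547,.0325])
t=cam('top')
for l in('dial_grip',):
    for n in('side','top','wrist'):
        k=cam(n)
        for r in place_of(l,n)[:1]: u=np.array(r['point'])*[560,420]; print(n,r['score'],u.round(1),atz(k,*u,.12).round(4))
go([*d,.2333],Rdown(94))
E
```

```text
[(array([0.5801, 0.0485]), np.float64(26.5)), (array([0.5864, 0.0303]), np.float64(-5.0)), (array([0.5624, 0.0343]), np.float64(3.7)), (array([0.5812, 0.0394]), np.float64(10.8))]
[(array([0.5806, 0.0469]), np.float64(23.7)), (array([0.5861, 0.0294]), np.float64(-6.4))]
side 0.85 [268.1 204.2] [0.5465 0.0273 0.12  ]
top 0.5 [138.5 252.2] [0.4445 0.3223 0.12  ]
wrist 0.79 [374.9 206.8] [0.548  0.0342 0.12  ]
clock 31.55 at [0.4606 0.0176 0.2314] turn deg [-0.000e+00  1.000e-02 -8.078e+01] turn units [ -0.     0.   -20.19] then shift(target axes) units [-4.36  0.44 -0.09] old axes [-0.26  4.37 -0.09]
```

```bash
python3 -m handwheel '[[0,0,0,0,0,-1],[0,0,0,0,0,-1],[0,0,0,0,0,-1],[0,0,0,0,0,-1],[0,0,0,0,0,-1],[0,0,0,0,0,-1],[0,0,0,0,0,-1],[0,0,0,0,0,-1]]' 0.55
python3 -m handwheel '[[0,0,0,0,0,-1],[0,0,0,0,0,-1],[0,0,0,0,0,-1],[0,0,0,0,0,-1],[0,0,0,0,0,-1],[0,0,0,0,0,-1],[0,0,0,0,0,-1],[0,0,0,0,0,-1]]'
python3 -m handwheel '[[0,0,0,0,0,-1],[0,0,0,0,0,-1],[0,0,0,0,0,-1],[0,0,0,0,0,-1],[0,0,0,0,0,-1],[0,0,0,0,0,-0.8],[0,0,0,0,0,0]]'
python3 -m handwheel '[[-1,0,0,0,0,0],[-1,0,0,0,0,0],[-1,0,0,0,0,0],[-1,0,0,0,0,0],[-0.38,0,0,0,0,0],[0,0,0,0,0,0]]'
python3 - <<'E'
from h import *
go([.547,.0325,.103],Rdown(100.5)); print(observe()['joints'].round(2))
w=cam('wrist');save(w,'w7.png')
E
```

```text
clock: 32.22
position: [0.4607, 0.0176, 0.2316]
ee_rot: [1.191, 2.907, 0.0]
force: [0.2, -0.3, 0.7]
width: 0.547
gripper_force: 0.0
clock: 32.88
position: [0.4607, 0.0176, 0.2316]
ee_rot: [0.344, 3.122, 0.0]
force: [0.3, -0.8, 0.2]
width: 0.551
gripper_force: 0.0
clock: 33.47
position: [0.4607, 0.0176, 0.2316]
ee_rot: [-0.289, 3.128, -0.0]
force: [0.0, 0.7, 0.4]
width: 0.55
gripper_force: 0.0
clock: 33.97
position: [0.548, 0.0339, 0.2312]
ee_rot: [-0.284, 3.128, -0.0]
force: [-0.3, 0.1, -0.0]
width: 0.55
gripper_force: 0.0
clock 33.97 at [0.548  0.0339 0.2312] turn deg [-0.    0.02 -0.14] turn units [-0.    0.01 -0.03] then shift(target axes) units [ 0.06 -0.06  6.41] old axes [ 0.07 -0.06  6.41]
[-0.19  0.31  0.04  1.76 -0.01  1.08  1.61]
```

View pics/w7.png

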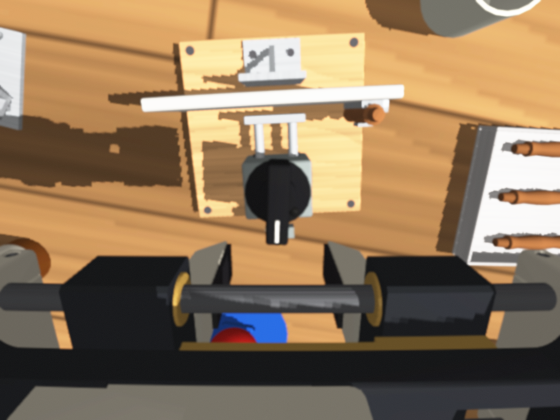

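The wrist view shows the bar lined up with the tool and centred between the fingers (column about 277). The clipboard stands square between bracket and jaw. I'll descend and grip the bar.

```bash
python3 -m handwheel '[[0,0,1,0,0,0],[0,0,1,0,0,0],[0,0,1,0,0,0],[0,0,1,0,0,0],[0,0,0.8,0,0,0],[0,0,0.8,0,0,0],[0,0,0.7,0,0,0],[0,0,0,0,0,0]]'
python3 -m handwheel '[[0,0,0,0,0,0],[0,0,0,0,0,0],[0,0,0,0,0,0],[0,0,0,0,0,0],[0,0,0,0,0,0],[0,0,0,0,0,0],[0,0,0,0,0,0],[0,0,0,0,0,0]]' 0 30
python3 -m handwheel '[[0,0,0,0,0,0],[0,0,0,0,0,0]]'
python3 -c "
from h import *
s=observe();print(s['position'],s['force'],s['ft_torque'],s['width'])"
```

```text
clock: 34.68
position: [0.544, 0.033, 0.1035]
ee_rot: [0.284, -3.124, 0.0]
force: [-1.2, -0.4, 0.5]
width: 0.547
gripper_force: 0.0
clock: 35.35
position: [0.5472, 0.034, 0.1064]
ee_rot: [-0.286, 3.127, 0.001]
force: [-2.0, 1.5, 6.6]
width: 0.214
gripper_force: 29.9
clock: 35.52
position: [0.5472, 0.0341, 0.1064]
ee_rot: [-0.286, 3.127, 0.001]
force: [-2.9, 1.7, 6.6]
width: 0.214
gripper_force: 29.9
[0.54717289 0.03409379 0.10641844] [-2.85886701  1.68465599  6.58588857] [0.327877   0.51117477 0.00812296] 0.2140285535744316
```

```bash
python3 -m handwheel '[[0,0,0,0,0,0.7],[0,0,0,0,0,0.7],[0,0,0,0,0,0.7],[0,0,0,0,0,0.7],[0,0,0,0,0,0.7],[0,0,0,0,0,0.7],[0,0,0,0,0,0.7],[0,0,0,0,0,0.7]]' - 45
python3 -m handwheel '[[0,0,0,0,0,0.7],[0,0,0,0,0,0.7],[0,0,0,0,0,0.7],[0,0,0,0,0,0.7],[0,0,0,0,0,0.7],[0,0,0,0,0,0.7],[0,0,0,0,0,0.7],[0,0,0,0,0,0.7]]'
python3 -m handwheel '[[0,0,0,0,0,0.7],[0,0,0,0,0,0.7],[0,0,0,0,0,0.7],[0,0,0,0,0,0.7],[0,0,0,0,0,0.7],[0,0,0,0,0,0]]'
python3 -c "
from h import *
s=observe();print(s['position'],s['force'],s['ft_torque'],s['width'],Rm(s['ee_rot'])[:,1])"
```

```text
clock: 36.18
position: [0.5472, 0.034, 0.1064]
ee_rot: [0.33, 3.123, 0.001]
force: [-3.7, 2.3, 6.7]
width: 0.219
gripper_force: 44.9
clock: 36.85
position: [0.5471, 0.034, 0.1064]
ee_rot: [0.931, 3.0, 0.002]
force: [-1.3, 1.1, 5.4]
width: 0.213
gripper_force: 44.8
clock: 37.35
position: [0.5472, 0.0341, 0.1064]
ee_rot: [1.29, 2.864, 0.002]
force: [-2.7, 1.0, 7.6]
width: 0.215
gripper_force: 44.9
[0.54718656 0.03405577 0.1063969 ] [-2.67467677  1.03937177  7.57093788] [ 0.19188901  0.55821698 -0.01970499] 0.215262626233627 [0.74915182 0.66239702 0.00131827]
```

```bash
python3 -m handwheel '[[0,0,0,0,0,0.7],[0,0,0,0,0,0.3],[0,0,0,0,0,0]]'
python3 -m handwheel '[[0,0,0,0,0,0],[0,0,0,0,0,0],[0,0,0,0,0,0],[0,0,0,0,0,0],[0,0,0,0,0,0]]' 0.5 
python3 -m handwheel '[[0,0,-0.4,0,0,0],[0,0,-0.8,0,0,0],[0,0,-1,0,0,0],[0,0,-1,0,0,0],[0,0,-1,0,0,0],[0,0,-1,0,0,0],[0,0,-1,0,0,0],[0,0,-1,0,0,0]]'
python3 - <<'E'
from h import *
s=cam('side');save(s,'a8.png',(160,120,360,270),3)
w=cam('wrist');save(w,'b8.png',k=.85);a,b=cv2.imread('pics/a8.png'),cv2.imread('pics/b8.png')
h=max(a.shape[0],b.shape[0]);f=lambda i:cv2.copyMakeBorder(i,0,h-i.shape[0],0,0,0)
o=np.hstack([f(a),f(b)]);cv2.imwrite('pics/c8.png',cv2.resize(o,None,fx=800/o.shape[1],fy=800/o.shape[1]))
E
```

```text
clock: 37.6
position: [0.5472, 0.034, 0.1064]
ee_rot: [1.387, 2.818, 0.002]
force: [-2.0, 2.0, 7.3]
width: 0.214
gripper_force: 44.9
clock: 38.02
position: [0.5469, 0.0334, 0.1056]
ee_rot: [1.386, 2.819, 0.0]
force: [0.1, 0.1, -0.3]
width: 0.491
gripper_force: 0.0
clock: 38.68
position: [0.5467, 0.0333, 0.2514]
ee_rot: [1.386, 2.818, 0.001]
force: [0.9, -0.3, 0.7]
width: 0.501
gripper_force: 0.0
```

View pics/c8.png

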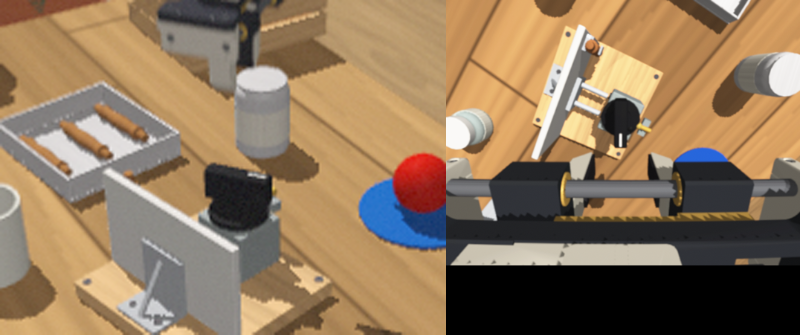

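The picture shows the bar turned about 60° (side crop near (238,185)), still parallel to the tool after release. The clipboard is upright against the bracket with the jaw closed on it, and the three bails are in the tray. I'm handing the job in.

```bash
python3 -m handwheel '[[0,0,0,0,0,0],[0,0,0,0,0,0],[0,0,0,0,0,0],[0,0,0,0,0,0]]'
python3 -c "
from cell import *
print(sign_off())"
```

```text
clock: 39.12
position: [0.5464, 0.0334, 0.2489]
ee_rot: [-1.386, -2.818, 0.001]
force: [-0.3, -0.1, 0.9]
width: 0.5
gripper_force: 0.0
the job is handed in; nothing more can be done
None
```

The job is handed in at about 39 s: the bail is in the tray, and the clipboard stands upright in the clamp with the knob turned about 1.1 rad by my estimate and staying there after release; no verdict came back.

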